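# Show the stone dish to the bench viewer

### The job

Swing the bench viewer's shutter fully open to its stop by its knob and leave it open. Then pick up the round closed dish of stones, keeping it level with its loose lid on, and hold it still for two seconds at the viewing place: centred over the window, its underside at the height of the wire hoop. Then set it gently back down on the bench where it stood, and leave the square tin, the jar and the spool where they are.

Things in the scene. Friction and masses are not known exactly. Their poses are not given: they have to be found in the camera images.
- viewer: Fixed grey box 180 (x) x 250 (y) x 55 mm high, yaw within 0.4 rad, that looks upward. Origin: centre of its underside. In its top, 60 mm to +y of the centre, a round window (64 mm). Above it a level steel wire hoop (220 degree arc, radius 56 mm, wire 4 mm thick, open towards -y) 125 mm above the bench, on two 6 mm posts at 40 and 140 degrees from +x, at its +y side.
- viewing_point (a point): The marked viewing place: centre of the wire hoop, straight above the window's middle, 125 mm above the bench (70 mm above the box top). The centre of the dish's underside belongs here. Axes as the viewer's.
- shutter (a joint): Shutter on an upright hinge: 0 = closed (its 60 mm dark disc lies over the window), 1.571 rad = open at its stop; starts at 0 to 0.3. Grows clockwise seen from above. Stays where left; friction about 0.06 N m. Closed, its knob arm points along the viewer's -y; open, along its -x (towards the robot), the disc swung away to +x.
- shutter_knob (a point): Point on the shutter's upright round black knob, 88 mm above the bench, on the knob's axis. The knob is 16 mm in diameter and stands from 64 to 100 mm above the bench, at the end of a flat bar, 65 mm from the hinge.
- shutter_hinge (a point): Point on the shutter's upright hinge axis, at the top of its 24 mm steel hub, 69 mm above the bench; in the viewer's frame at x 0, y -30 mm.
- dish: The round closed dish of stones: aluminium wall, 62 mm outer diameter, 22 mm high, 140 g (may vary), loose on the bench. Origin at the centre of its underside, z up. Its wall can be gripped across the diameter.
- dish_lid: The dish's loose lid: clear glass disc 50 mm diameter, 5 mm thick, with a black knob 12 mm in diameter rising 20 mm above the disc's underside. It lies loosely inside the dish's rim, not fastened. Origin at the centre of its underside, 14 mm above the dish's underside when in place.
- square_tin: Bystander: square closed aluminium tin 56 x 56 x 22 mm with a similar black knob to 34 mm; not the dish. Origin at the centre of its underside.
- jar: Bystander: closed glass jar 54 mm diameter, 75 mm high. Origin at the centre of its underside. The dish, the tin and the jar swap places.
- spool: Bystander: wooden spool, 44 mm diameter, 32 mm high. Origin at the centre of its underside.
Not all that is in view belongs to the job. What is shaped like the dish_lid but green or turquoise is not meant.

How it is judged:
By the outcome, as a careful person would: the job done as asked, in the order asked, and still so for the second after the job is handed in, with the robot touching nothing.
It also fails if it takes over 72 s, if anything falls off the work surface, if the arm or the gripper's body presses on something with over 40 N, if the wrist force passes 120 N, or if a joint passes its speed limit or range.

### The arm

A 6-joint arm with a two-finger parallel gripper is mounted at the origin on the work surface. World frame = base frame: x ahead of the robot, y to its left, z up, the work surface at z = 0. Lengths are in mm, angles in rad, forces in N, time in s.
With the tool pointing down it reaches from about 350 to 875 mm from the base axis. Payload 4.2 kg.
Tool frame: the origin (TCP) lies midway between the tips of the shut fingers; the grasp point (between the pads) lies 19 mm behind it (arm.tcp_to_grasp is the distance from the TCP to the grasp point, in mm); z points along the fingers, y is the line along which they close (so a half turn about z gives the same grasp; the last joint's range is limited). The gripper opens to 85 mm and grips with 20 to 120 N. Pads are 22 mm wide; open, the fingers measure 114 mm over their backs; the gripper's body (76 mm by 85 mm) begins 54 mm behind the grasp point. The pads swing forward as they close: fully open they stand 13 mm farther back than shut.
Start: joints at [1.494, 0.385, 0.008, 0, -1.194, -0.259], TCP at [205.92, 590.081, 231.312] pointing down, gripper open.
Joint ranges: [-3.14, 3.14], [-1.21, 2.06], [-1.07, 1.41], [-3.16, 2.05], [-2.99, -0.16], [-3.1, 3.1]. Speed limits (rad/s): [2.79, 2.79, 3.14, 3.14, 3.14, 3.14].

### API

Orientations are given as a unit quaternion [x, y, z, w].
In Python, from bench import arm, get_image gives the robot as it stands.
- The arm moves only by the tool drive_tool, never from a script. Its argument "deltas" is a list of rows, each a list of 2 entries, a list of its own where there are three numbers: the shift along the tool's x, y, z in cm, then the turn, a rotation vector about the tool's x, y, z in degrees. In form: [[[x, y, z], [ax, ay, az]], ...]. A call has 1 to 12 rows; each row shifts and turns the commanded pose from where the row before left it, along the tool's axes as they then stand; what a row does not reach is not made up. A row lasts 1/10 s, in which the tool goes at most 50 mm and 8.59 degrees, less where a joint would pass 70% of its speed; a pose out of reach is approached as far as the arm can. A call with a gripper value outside its range is refused whole. "claw" is the finger opening in cm, from 0 to 8.54, set as the call begins (left out, the last holds). The fingers move at their own pace and stop on an object; the grip force is fixed at half the most. Time passes only in rows, so rows that do not move let the fingers close. It gives the time, the measured TCP pose, the force, the opening and the grip force at its end, in the units of the state.
- arm.read_state(): the state, without advancing time (a new reading comes with each control period).
- get_image(name): name is "scene" or "top" or "wrist"; returns a dict with "img" (480x640x3 uint8, red, green, blue), "fx", "fy", "cx", "cy" (pixels), "eye" and "orientation" of the camera in the world; the wrist camera has in their place "mount" (4x4, takes a point from camera to tool coordinates, whose origin is the TCP and whose axes are the flange's). Camera axes: x right, y down, z forward; pixel columns grow to the right and rows downward; lengths in mm; the calibration is good to about 2 mm. A picture is of the moment at which its call begins: read the wrist's pose just before it. There is no depth.
- arm.job_done(): hands the job in; it is judged then, once.
The state is a dict: "clock": time; "joints": joint angles; "joint_vel": joint speeds; "joint_efforts": joint torques, N m; "position": TCP position; "ee_rot": TCP orientation; "contact_force": force on the tool from outside, world axes, zero at the start; "wrist_torque": the same for the moment, N m; "gripper_width": finger opening in mm; "grasp_force": force on a finger pad.
Only numpy, scipy, OpenCV 4.12 (cv2) and the standard library are available. Lean on these libraries where they do the work, as an engineer would, in place of code of your own. Each camera call takes 0.05 s, during which the arm holds its last target. There are 200 camera calls.

## Working session

There is one attempt and no reset: what is moved stays moved. The work goes in short steps, Python scripts to look and compute and a tool call to move; the robot and the scene stay as the last step left them, time stands still between calls to the robot, and variables do not carry over. Pictures are saved under pics/ and viewed, at most 10 in all, crops included, and the job is handed in when it is done.

Besides the shell and the picture viewer there is one more tool, called after "Call:" in YAML: its name, and indented under it one key for each argument. drive_tool: Moves the arm, as the interface text tells. Its arguments: {"type":"object","properties":{"deltas":{"type":"array"},"claw":{"type":"number"}},"required":["deltas"]}

```bash
mkdir -p pics; cat > h.py <<'E'
import numpy as np, cv2
from scipy.spatial.transform import Rotation as R
from bench import arm, get_image
def cam(name):
    s=arm.read_state(); d=get_image(name)
    K=np.array([[d["fx"],0,d["cx"]],[0,d["fy"],d["cy"]],[0,0,1]])
    if "mount" in d:
        T=np.eye(4);T[:3,:3]=R.from_quat(s["ee_rot"]).as_matrix();T[:3,3]=s["position"]
        T=T@np.array(d["mount"]);Rm,e=T[:3,:3],T[:3,3]
    else:
        o=np.array(d["orientation"]);Rm=R.from_quat(o).as_matrix() if o.size==4 else o.reshape(3,3);e=np.array(d["eye"])
    return d["img"],K,Rm,e
def save(n,img): cv2.imwrite(n,cv2.cvtColor(img,cv2.COLOR_RGB2BGR))
def ray(c,uv): 
    v=c[2]@np.linalg.inv(c[1])@np.array([uv[0],uv[1],1.]);return v/np.linalg.norm(v)
def onplane(c,uv,z):
    v=ray(c,uv);return c[3]+v*(z-c[3][2])/v[2]
def tri(c1,u1,c2,u2):
    a,b=ray(c1,u1),ray(c2,u2);t=np.linalg.lstsq(np.c_[a,-b],c2[3]-c1[3],rcond=None)[0]
    p,q=c1[3]+a*t[0],c2[3]+b*t[1];return (p+q)/2,np.linalg.norm(p-q)
def proj(c,P):
    q=c[1]@c[2].T@(np.array(P,float)-c[3]);return q[:2]/q[2]
E
python3 - <<'E'
from h import *
import pickle
C={n:cam(n) for n in("scene","top","wrist")}
pickle.dump(C,open("c0.pkl","wb"))
for n in C: save(f"pics/{n}0.png",C[n][0]); print(n,C[n][3].round(),C[n][2].round(2).tolist(),C[n][1][0,0])
s=arm.read_state();print(s["clock"],s["position"],s["ee_rot"],s["gripper_width"],s["contact_force"]); print(R.from_quat(s["ee_rot"]).as_matrix().round(3))
E
```

```text
scene [1067. -406.  965.] [[0.55, 0.65, -0.53], [0.84, -0.43, 0.34], [-0.0, -0.63, -0.78]] 527.9036705220183
top [ 299.  -42. 1237.] [[-0.02, -0.98, 0.2], [-1.0, 0.02, -0.01], [0.0, -0.2, -0.98]] 596.3567079200013
wrist [280. 564. 374.] [[-0.33, -0.9, -0.29], [-0.94, 0.31, 0.1], [0.0, 0.31, -0.95]] 382.20392185707084
0.15 [205.78837193 589.69193647 230.49186314] [ 9.85928241e-01 -1.67167022e-01 -7.21202028e-05  8.27632599e-04] 85.21755099125151 [-0.28822638  0.03156363 -1.09118378]
[[ 0.944 -0.33  -0.   ]
 [-0.33  -0.944 -0.002]
 [ 0.     0.002 -1.   ]]
```

View pics/top0.png

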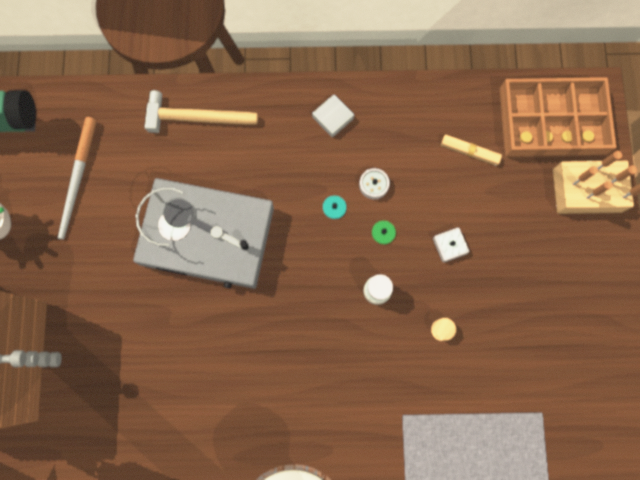

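View pics/scene0.png

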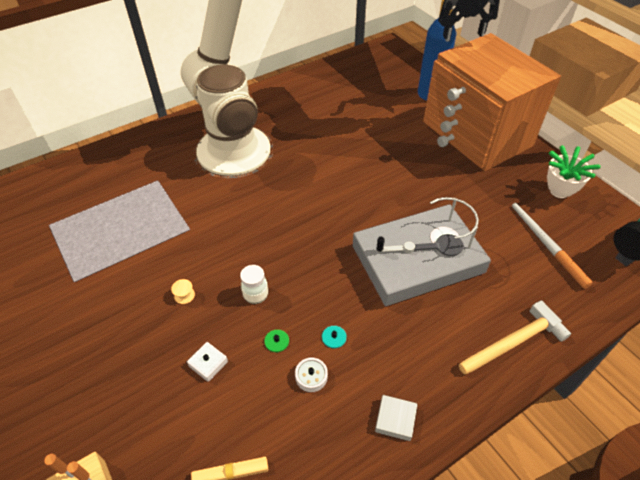

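The top view shows the viewer at about (203,232), the shutter knob at (244,244), the hub at (217,231), the dish at (374,183), the tin at (452,244), the jar at (378,289) and the spool at (444,329). In the scene view the dish is at (311,374), the knob at (380,243) and the hub at (410,246).

```bash
python3 - <<'E'
from h import *
import pickle
C=pickle.load(open("c0.pkl","rb"));t,s=C["top"],C["scene"]
def dark(c,uv,r,th=60):
    x,y=uv;g=c[0][y-r:y+r+1,x-r:x+r+1].max(2);m=(g<th).astype(np.uint8)
    n,_,st,ce=cv2.connectedComponentsWithStats(m)
    return [(ce[i]+[x-r,y-r],st[i,4],(st[i,:4]+[x-r,y-r,0,0]).tolist()) for i in range(1,n) if st[i,4]>4]
for n,a,b in(("knob",(244,244),(380,243)),("dishknob",(374,182),(311,371)),("tinknob",(452,243),(206,357))):
    A,B=dark(t,a,9),dark(s,b,11);print(n,A,B)
    if A and B:
        k=lambda L:max(L,key=lambda q:q[1])[0]
        print(tri(t,k(A),s,k(B)))
# bright outline of dish
for n,c,uv,r in(("top",t,(374,183),24),("scene",s,(311,374),24)):
    x,y=uv;im=c[0][y-r:y+r,x-r:x+r].astype(int);m=((im.max(2)-im.min(2)<60)&(im.min(2)>110)).astype(np.uint8)
    cs=max(cv2.findContours(m,0,2)[0],key=cv2.contourArea);e=cv2.fitEllipse(cs);ce=np.array(e[0])+[x-r,y-r]
    print(n,ce,e[1],onplane(c,ce,22),onplane(c,ce,11))
# viewer top corners (grey) 
im=t[0].astype(int)[170:295,125:285];m=((im.max(2)-im.min(2)<25)&(im.max(2)>70)).astype(np.uint8)
m=cv2.morphologyEx(m,cv2.MORPH_OPEN,np.ones((7,7)));cs=max(cv2.findContours(m,0,2)[0],key=cv2.contourArea)
q=cv2.boxPoints(cv2.minAreaRect(cs))+[125,170]
P=np.array([onplane(t,p,55) for p in q]);print(q,P.round(1),P.mean(0),np.linalg.norm(np.diff(P,axis=0),axis=1))
for z in (55,69):print("hub",onplane(t,(217,231),69),tri(t,(217,231),s,(410,246)))
cv2.imwrite("pics/crop1.png",cv2.cvtColor(np.hstack([cv2.resize(t[0][170:300,125:285],(640,520),interpolation=3)]),4))
cv2.imwrite("pics/crop2.png",cv2.cvtColor(cv2.resize(s[0][190:310,340:500],(800,600),interpolation=3),4))
E
```

```text
knob [(array([244.7826087 , 245.56521739]), np.int32(23), [243, 242, 5, 7])] [(array([379.89473684, 243.76315789]), np.int32(76), [377, 237, 7, 15])]
(array([535.07701378,  88.15625526,  83.86397778]), np.float64(4.1342391943043495))
dishknob [] [(array([310.57142857, 370.61904762]), np.int32(21), [309, 368, 4, 6])]
tinknob [] [(array([205.58823529, 357.11764706]), np.int32(17), [204, 355, 4, 5])]
top [373.90107918 182.73385429] (29.88013458251953, 30.493627548217773) [ 678.21406542 -180.16749042   22.        ] [ 681.64687682 -181.41552032   11.        ]
scene [311.00900269 374.22572899] (32.25196075439453, 33.380741119384766) [ 683.57311761 -180.77973923   22.        ] [ 679.10448384 -178.14691086   11.        ]
[[132.57692337 264.1153717 ]
 [150.11537552 176.42308044]
 [274.53845215 201.30769348]
 [257.         288.99998474]] [[505.7 314.5  55. ]
 [689.2 286.2  55. ]
 [631.6  29.   55. ]
 [451.2  64.7  55. ]] [569.3906401  173.62670383  55.        ] [185.67993977 263.53257307 183.86787014]
hub [567.79841685 143.91053279  69.        ] (array([568.48843527, 145.5679402 ,  71.64571645]), np.float64(4.750439532736319))
hub [567.79841685 143.91053279  69.        ] (array([568.48843527, 145.5679402 ,  71.64571645]), np.float64(4.750439532736319))
```

View pics/crop1.png

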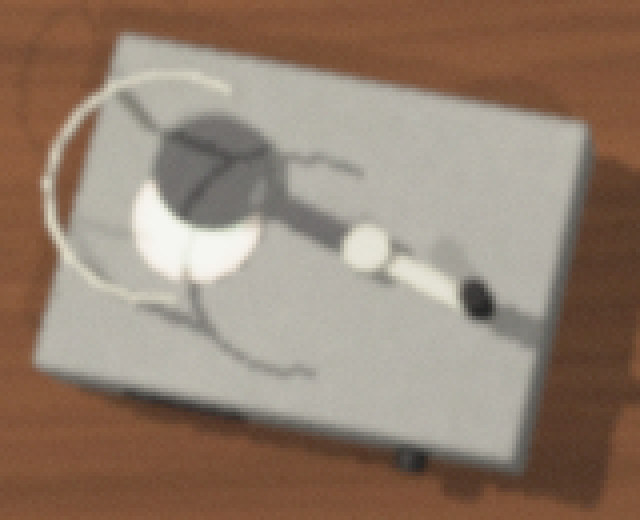

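View pics/crop2.png

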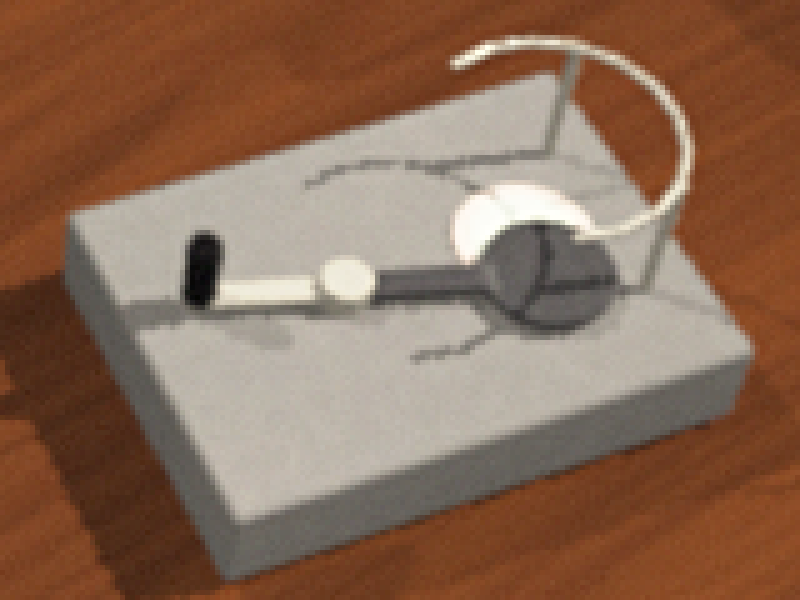

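Crop 1 (top, ×4) shows the box corners at (120,35), (582,124), (512,463) and (40,362), the hub at (367,247) and the hoop arc around (140,190). Crop 2 (scene, ×5) shows the matching corners at (550..750), the hub at (346,278), the knob top at (206,238) and the hoop from (455,65) to (580,236).

```bash
python3 - <<'E'
from h import *
import pickle
from scipy.optimize import least_squares as LS
C=pickle.load(open("c0.pkl","rb"));t,s=C["top"],C["scene"]
a=lambda u:(np.array(u)+.5)/4-.5+[125,170]
b=lambda u:(np.array(u)+.5)/5-.5+[340,190]
N=["++","+-","--","-+"];TA=[(120,35),(582,124),(512,463),(40,362)];SA=[(750,352),(235,520),(70,213),(550,75)]
P=np.array([tri(t,a(x),s,b(y))[0] for x,y in zip(TA,SA)]);print(P.round(1),[tri(t,a(x),s,b(y))[1].round(1) for x,y in zip(TA,SA)])
for nm,c,f,L in(("t",t,a,TA),("s",s,b,SA)):
    Q=np.array([onplane(c,f(x),55) for x in L]);M=np.array([[90,125],[90,-125],[-90,-125],[-90,125]])
    g=lambda p:((np.array([[np.cos(p[2]),-np.sin(p[2])],[np.sin(p[2]),np.cos(p[2])]])@M.T).T+p[:2]-Q[:,:2]).ravel()
    r=LS(g,[570,170,.0]);print(nm,"origin,yaw",r.x.round(3),g(r.x).round(1))
    c_,s_=np.cos(r.x[2]),np.sin(r.x[2])
    for q,n in((60,"vp"),(-30,"hinge")):print(n,r.x[:2]+q*np.array([-s_,c_]))
print("hub",tri(t,a((367,245)),s,b((346,272))))
HT=[(230,90),(180,76),(110,92),(60,140),(46,185),(62,240),(95,275),(140,298),(182,300)]
HS=[(455,65),(490,45),(550,40),(610,55),(660,95),(688,145),(680,190),(650,220),(580,236)]
for c,f,L in((t,a,HT),(s,b,HS)):
    Q=np.array([onplane(c,f(x),125)[:2] for x in L]);r=LS(lambda p:np.hypot(*(Q-p[:2]).T)-p[2],[570,220,56]);print("hoop",r.x,r.fun.round(1))
print("hoop ends",tri(t,a((182,300)),s,b((455,65))),tri(t,a((230,90)),s,b((580,236))))
W=[(t,a,(197,218)),(s,b,(525,258))]
print("knob top",tri(t,a((474,290)),s,b((206,236))), onplane(s,b((206,236)),100),onplane(s,b((203,302)),64))
# dish height: from ellipse centres in both views, then circle radius at its height
p=tri(t,(373.9,182.7),s,(311.0,374.2));print("dish",p)
E
```

```text
[[684.9 277.   55.3]
 [632.6  37.6  56.2]
 [459.2  74.8  56.4]
 [514.5 311.9  57.6]] [np.float64(0.8), np.float64(1.0), np.float64(3.3), np.float64(4.3)]
t origin,yaw [ 5.72570e+02  1.74764e+02 -2.13000e-01] [ 2.2  1.2  1.  -4.5 -0.4 -1.9 -2.7  5.2]
vp [585.2522446  233.40789319]
hinge [566.2284688 145.4414453]
s origin,yaw [ 5.72301e+02  1.77188e+02 -2.22000e-01] [ 2.7  1.7  0.8 -2.3 -1.9 -2.1 -1.5  2.6]
vp [585.50132441 235.71813288]
hinge [565.70113705 147.92318667]
hub (array([566.59544579, 144.6068451 ,  77.66533608]), np.float64(1.8914711002065734))
hoop [585.92324753 233.40060425  55.70200947] [ 0.2 -0.7 -0.6  0.9  1.6 -0.8 -1.9  0.   1.2]
hoop [583.84072543 238.17640655  56.5570649 ] [-0.9  0.7  0.6  0.6 -1.8 -0.1  0.6  0.9 -0.6]
hoop ends (array([530.3732768 , 224.86318187, 128.60250241]), np.float64(4.622997056954213)) (array([633.19291654, 204.41049986, 128.98900059]), np.float64(3.811477745625644))
knob top (array([536.38909388,  87.89020456, 108.90986367]), np.float64(2.514550451802893)) [531.32238556  94.26864278 100.        ] [538.20133021  91.29867913  64.        ]
dish (array([ 680.62345636, -180.0821325 ,   15.80019477]), np.float64(1.7677709881909973))
```

```bash
cat >> h.py <<'E'
def yaw(q): m=R.from_quat(q).as_matrix();return np.degrees(np.arctan2(m[1,1],m[0,1]))
def plan(wps,start=None,dp=40,da=8,dec=1):
    """wps: (x,y,z,yaw_deg of tool y, [dp]); tool kept vertical; prints rows cm/deg, rounded, error carried"""
    s=arm.read_state();p,w=(np.array(s["position"]),yaw(s["ee_rot"])) if start is None else (np.array(start[:3],float),start[3])
    for g in wps:
        d=g[4] if len(g)>4 else dp
        dw=(g[3]-w+180)%360-180; n=int(np.ceil(max(np.linalg.norm(np.array(g[:3])-p)/d,abs(dw)/da,1)))
        p0,w0=p.copy(),w;out=[]
        for i in range(1,n+1):
            a=np.radians(w);X=np.array([[-np.sin(a),np.cos(a),0],[np.cos(a),np.sin(a),0],[0,0,-1]])
            t=p0+(np.array(g[:3])-p0)*i/n
            sh=np.round(X@(t-p)/10,dec);az=round(-(w0+dw*i/n-w),0 if dec<2 else 1)
            p=p+X.T@sh*10;w=w-az;out.append([sh.tolist(),[0,0,az]])
        print(str(out).replace("-0.0,","0,").replace(" ","").replace(".0","" if False else ".0"),n)
    print("end",p.round(1),round(w,1));return (*p,w)
E
python3 - <<'E'
from h import *
plan([(525,110,220,-29,45)])
E
```

```text
[[[3.5,2.7,0.1],[0,0,np.float64(-6.0)]],[[3.3,3.0,0.1],[0,0,np.float64(-6.0)]],[[2.9,3.4,0.0],[0,0,np.float64(-7.0)]],[[2.5,3.6,0.1],[0,0,np.float64(-6.0)]],[[2.0,3.9,0.1],[0,0,np.float64(-6.0)]],[[1.7,4.2,0.1],[0,0,np.float64(-6.0)]],[[1.2,4.2,0.1],[0,0,np.float64(-6.0)]],[[0.7,4.4,0.0],[0,0,np.float64(-6.0)]],[[0.3,4.4,0.1],[0,0,np.float64(-7.0)]],[[-0.2,4.4,0.1],[0,0,np.float64(-6.0)]],[[-0.7,4.4,0.1],[0,0,np.float64(-6.0)]],[[-1.2,4.3,0.1],[0,0,np.float64(-6.0)]],[[-1.6,4.1,0.0],[0,0,np.float64(-6.0)]]] 13
end [524.4 109.8 220.5] -29.2
```

Call:
drive_tool:
  deltas:
    - [[3.5, 2.7, 0.1], [0, 0, -6]]
    - [[3.3, 3.0, 0.1], [0, 0, -6]]
    - [[2.9, 3.4, 0], [0, 0, -7]]
    - [[2.5, 3.6, 0.1], [0, 0, -6]]
    - [[2.0, 3.9, 0.1], [0, 0, -6]]
    - [[1.7, 4.2, 0.1], [0, 0, -6]]
    - [[1.2, 4.2, 0.1], [0, 0, -6]]
    - [[0.7, 4.4, 0], [0, 0, -6]]
    - [[0.3, 4.4, 0.1], [0, 0, -7]]
    - [[-0.2, 4.4, 0.1], [0, 0, -6]]
    - [[-0.7, 4.4, 0.1], [0, 0, -6]]
    - [[-1.2, 4.3, 0.1], [0, 0, -6]]
  claw: 3.0

```text
clock: 1.35
position: [501.0, 145.3, 221.2]
ee_rot: [0.887, 0.462, -0.0, -0.0]
contact_force: [0.7, 0.9, -0.1]
gripper_width: 30.2
grasp_force: 0.0
```

Call:
drive_tool:
  deltas:
    - [[-1.6, 4.1, 0], [0, 0, -6]]
    - [[0, 0, 0], [0, 0, 0]]
    - [[0, 0, 0], [0, 0, 0]]
    - [[0, 0, 0], [0, 0, 0]]

```text
clock: 1.75
position: [524.2, 110.6, 221.1]
ee_rot: [0.863, 0.506, -0.0, -0.0]
contact_force: [0.5, 0.1, -0.3]
gripper_width: 29.9
grasp_force: 0.0
```

```bash
python3 - <<'E'
from h import *
import pickle
c=cam("wrist");pickle.dump(c,open("w1.pkl","wb"));save("pics/w1.png",c[0])
s=arm.read_state();print(s["clock"],s["position"],yaw(s["ee_rot"]),s["joints"],s["gripper_width"],s["joint_vel"])
for P in((535,90,100),(535,90,64),(566,146,69),(585,235,55),(585,235,125)):print(proj(c,P))
E
```

```text
1.8 [524.13697697 111.02872363 221.27963823] -29.18344592833937 [ 5.11510527e-01  2.41210380e-01 -2.26422154e-01 -2.08067785e-04
 -1.10330933e+00  2.12082869e+00] 29.76869485114997 [ 0.01244053 -0.00398753  0.00233149  0.0021637  -0.00162134  0.00269569]
[346.53776483 243.34900511]
[343.51673623 229.02491826]
[345.25588723 150.02466542]
[309.34650088  25.19754755]
[306.32191974  -2.44907994]
```

View pics/w1.png

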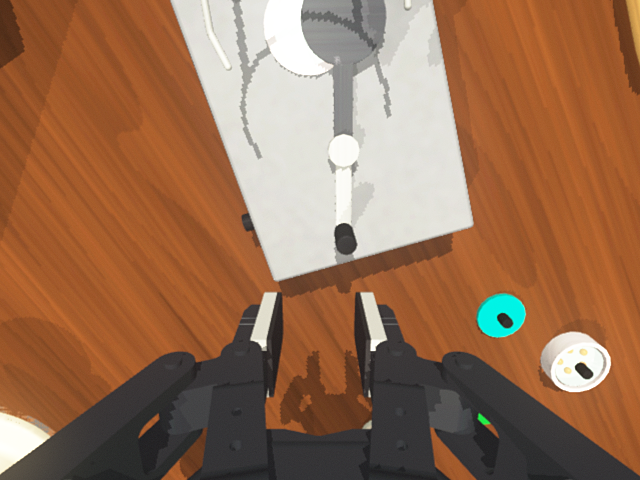

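The wrist view agrees with my estimates: the hub is at (344,150), the knob top at (346,243) and the dish at (575,362). I'll go down around the knob next.

```bash
python3 - <<'E'
from h import *
e=plan([(535,90,221,-29),(535,90,76,-29,35)])
H=np.array([566,146.3])
f=lambda th:tuple(H+65*np.array([np.cos(np.radians(th)),np.sin(np.radians(th))]))
w=[(*f(-119-6*i),76,-29-6*i) for i in range(1,13)]
plan(w,start=e)
E
```

```text
[[[-1.3,2.0,0.0],[0,0,np.float64(-0.0)]]] 1
[[[0,0,2.9],[0,0,np.float64(-0.0)]],[[0,0,2.9],[0,0,np.float64(-0.0)]],[[0,0,2.9],[0,0,np.float64(-0.0)]],[[0,0,2.9],[0,0,np.float64(-0.0)]],[[0,0,2.9],[0,0,np.float64(-0.0)]]] 5
end [535.3  89.9  76.3] -29.2
[[[0,-0.7,0.0],[0,0,np.float64(6.0)]]] 1
[[[0,-0.7,0.0],[0,0,np.float64(6.0)]]] 1
[[[0.0,-0.7,0.0],[0,0,np.float64(6.0)]]] 1
[[[0.1,-0.7,0.0],[0,0,np.float64(6.0)]]] 1
[[[0,-0.6,0.0],[0,0,np.float64(6.0)]]] 1
[[[0.0,-0.7,0.0],[0,0,np.float64(6.0)]]] 1
[[[0.1,-0.7,0.0],[0,0,np.float64(6.0)]]] 1
[[[0,-0.7,0.0],[0,0,np.float64(6.0)]]] 1
[[[0.0,-0.6,0.0],[0,0,np.float64(6.0)]]] 1
[[[0.1,-0.7,0.0],[0,0,np.float64(6.0)]]] 1
[[[0,-0.7,0.0],[0,0,np.float64(6.0)]]] 1
[[[0.0,-0.7,0.0],[0,0,np.float64(6.0)]]] 1
end [502.  158.9  76.3] -101.2
```

Call:
drive_tool:
  deltas:
    - [[-1.3, 2.0, 0], [0, 0, 0]]
    - [[0, 0, 0], [0, 0, 0]]
    - [[0, 0, 2.9], [0, 0, 0]]
    - [[0, 0, 2.9], [0, 0, 0]]
    - [[0, 0, 2.9], [0, 0, 0]]
    - [[0, 0, 2.9], [0, 0, 0]]
    - [[0, 0, 2.9], [0, 0, 0]]
    - [[0, 0, 0], [0, 0, 0]]
    - [[0, 0, 0], [0, 0, 0]]

```text
clock: 2.7
position: [535.8, 90.1, 76.8]
ee_rot: [0.862, 0.507, -0.0, 0.0]
contact_force: [0.2, -1.1, 1.6]
gripper_width: 30.2
grasp_force: 0.0
```

Call:
drive_tool:
  deltas:
    - [[0, 0, 0], [0, 0, 0]]
    - [[0, 0, 0], [0, 0, 0]]
    - [[0, 0, 0], [0, 0, 0]]
    - [[0, 0, 0], [0, 0, 0]]
  claw: 2.0

```text
clock: 3.1
position: [536.1, 89.3, 77.1]
ee_rot: [0.863, 0.506, 0.001, 0.0]
contact_force: [0.2, 0.8, -0.8]
gripper_width: 20.1
grasp_force: 0.0
```

Call:
drive_tool:
  deltas:
    - [[0, -0.7, 0], [0, 0, 6]]
    - [[0, -0.7, 0], [0, 0, 6]]
    - [[0, -0.7, 0], [0, 0, 6]]
    - [[0.1, -0.7, 0], [0, 0, 6]]
    - [[0, -0.6, 0], [0, 0, 6]]
    - [[0, -0.7, 0], [0, 0, 6]]
    - [[0.1, -0.7, 0], [0, 0, 6]]
    - [[0, -0.7, 0], [0, 0, 6]]
    - [[0, -0.6, 0], [0, 0, 6]]
    - [[0.1, -0.7, 0], [0, 0, 6]]

```text
clock: 4.1
position: [501.6, 143.8, 76.7]
ee_rot: [1.0, 0.004, -0.0, 0.0]
contact_force: [-0.3, -1.7, 0.7]
gripper_width: 19.8
grasp_force: 0.8
```

Call:
drive_tool:
  deltas:
    - [[0, -0.3, 0], [0, 0, 3]]
    - [[0, -0.4, 0], [0, 0, 3]]
    - [[0, -0.3, 0], [0, 0, 3]]
    - [[0, -0.4, 0], [0, 0, 3]]
    - [[0, 0, 0], [0, 0, 0]]

```text
clock: 4.6
position: [503.0, 158.2, 76.5]
ee_rot: [0.995, -0.098, 0.0, -0.0]
contact_force: [0.3, 0.9, -0.9]
gripper_width: 20.0
grasp_force: 0.0
```

Call:
drive_tool:
  deltas:
    - [[0, -0.2, 0], [0, 0, 1]]
    - [[0, -0.2, 0], [0, 0, 1]]
    - [[0, 0, 0], [0, 0, 0]]

```text
clock: 4.9
position: [503.8, 162.1, 76.3]
ee_rot: [0.993, -0.115, -0.0, 0.0]
contact_force: [-0.3, -1.3, 0.6]
gripper_width: 20.2
grasp_force: 0.4
```

Call:
drive_tool:
  deltas:
    - [[0, -0.2, 0], [0, 0, 1]]
    - [[0, -0.1, 0], [0, 0, 0]]
    - [[0, 0, 0], [0, 0, 0]]

```text
clock: 5.2
position: [503.8, 162.3, 76.2]
ee_rot: [0.992, -0.124, -0.001, 0.002]
contact_force: [2.1, -8.6, 3.1]
gripper_width: 20.2
grasp_force: 4.4
```

Call:
drive_tool:
  deltas:
    - [[0, -0.2, 0], [0, 0, 0]]
    - [[0, 0, 0], [0, 0, 0]]
    - [[0, 0, 0], [0, 0, 0]]

```text
clock: 5.5
position: [503.8, 162.5, 76.2]
ee_rot: [0.992, -0.124, -0.002, 0.004]
contact_force: [3.1, -14.4, 3.4]
gripper_width: 19.7
grasp_force: 6.8
```

The force rise shows the shutter is at its stop. Next I'll centre on the knob, open and rise.

Call:
drive_tool:
  deltas:
    - [[0, 0.2, 0], [0, 0, 0]]
    - [[0, 0.2, 0], [0, 0, 0]]
    - [[0, 0, 0], [0, 0, 0]]

```text
clock: 5.8
position: [503.9, 162.2, 76.3]
ee_rot: [0.992, -0.124, -0.0, 0.001]
contact_force: [0.8, -4.8, 0.9]
gripper_width: 19.9
grasp_force: 2.4
```

Call:
drive_tool:
  deltas:
    - [[0, 0, 0], [0, 0, 0]]
    - [[0, 0, 0], [0, 0, 0]]
    - [[0, 0, 0], [0, 0, 0]]
    - [[0, 0, -2], [0, 0, 0]]
    - [[0, 0, -3], [0, 0, 0]]
    - [[0, 0, -4], [0, 0, 0]]
    - [[0, 0, -4], [0, 0, 0]]
    - [[0, 0, -4], [0, 0, 0]]
    - [[0, 0, 0], [0, 0, 0]]
    - [[0, 0, 0], [0, 0, 0]]
  claw: 3.2

```text
clock: 6.8
position: [504.2, 163.7, 247.3]
ee_rot: [0.992, -0.124, 0.001, -0.001]
contact_force: [0.0, 0.3, -1.5]
gripper_width: 32.0
grasp_force: 0.0
```

```bash
python3 - <<'E'
from h import *
import pickle
c=cam("wrist");pickle.dump(c,open("w2.pkl","wb"))
t=cam("top");save("pics/top2.png",np.hstack([cv2.resize(t[0][150:300,120:280],(400,375)),cv2.resize(c[0],(400,375))]))
s=arm.read_state();print(s["clock"],s["position"],yaw(s["ee_rot"]),s["joints"][5],s["contact_force"])
print(onplane(t,(373.9,182.7),22))
plan([(600,-60,230,-102),(650,-150,150,-102)])
E
```

```text
6.9 [503.2932879  162.99033148 245.12590739] -104.23430844470865 0.7029728708716073 [-0.18683989 -0.35617121 -0.9286747 ]
[ 678.28904309 -180.16800337   22.        ]
[[[2.1,2.7,0.2],[0,0,np.float64(-0.0)]],[[2.1,2.8,0.2],[0,0,np.float64(-1.0)]],[[2.1,2.8,0.2],[0,0,np.float64(0.0)]],[[2.1,2.8,0.3],[0,0,np.float64(-0.0)]],[[2.1,2.8,0.2],[0,0,np.float64(-1.0)]],[[2.0,2.8,0.2],[0,0,np.float64(0.0)]],[[2.0,2.8,0.2],[0,0,np.float64(-0.0)]]] 7
[[[1.7,1.9,2.0],[0,0,np.float64(-0.0)]],[[1.7,2.0,2.0],[0,0,np.float64(-0.0)]],[[1.7,1.9,2.0],[0,0,np.float64(-0.0)]],[[1.7,1.9,2.0],[0,0,np.float64(-0.0)]]] 4
end [ 649.9 -149.7  150.1] -102.2
```

View pics/top2.png

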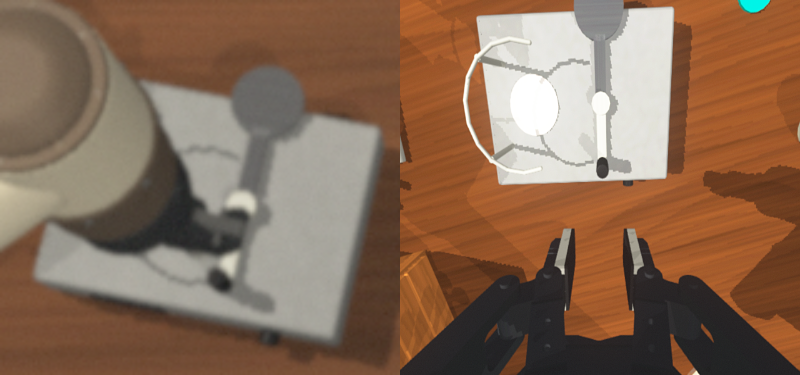

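The shutter is fully open: its bar is perpendicular to where it started and the window is clear. I'll refine the window and hoop from this view, then go to the dish.

```bash
python3 - <<'E'
from h import *
import pickle
c=pickle.load(open("w2.pkl","rb"))
im=c[0];m=(im[90:180,170:270].min(2)>240).astype(np.uint8)
x0=170
m=np.zeros(im.shape[:2],np.uint8);m[80:190,160:270]=im[80:190,160:270].min(2)>238
cs=max(cv2.findContours(m,0,2)[0],key=cv2.contourArea);e=cv2.fitEllipse(cs);print(e,onplane(c,e[0],55))
Q=np.array([onplane(c,p[0],55)[:2] for p in cs]);print(cv2.minEnclosingCircle(Q.astype(np.float32)))
print([proj(c,(585.3,z2,125)) for z2 in(233,236)],proj(c,(585.3,234.5,55)))
plan([(620,-165,190,-102)])
E
```

```text
((213.83168029785156, 133.9670867919922), (71.89350128173828, 79.65834045410156), 128.0697021484375) [584.6118549  235.20171829  55.        ]
((583.7361450195312, 235.1561737060547), 32.61602020263672)
[array([189.30273502, 137.7379093 ]), array([185.11746548, 138.86137488])] [214.34946491 132.94581915]
[[[2.2,3.2,0.6],[0,0,np.float64(-0.0)]],[[2.1,3.2,0.6],[0,0,np.float64(-0.0)]],[[2.2,3.2,0.6],[0,0,np.float64(-1.0)]],[[2.1,3.3,0.7],[0,0,np.float64(0.0)]],[[2.1,3.2,0.6],[0,0,np.float64(-0.0)]],[[2.0,3.3,0.6],[0,0,np.float64(-0.0)]],[[2.1,3.2,0.6],[0,0,np.float64(-1.0)]],[[2.1,3.3,0.6],[0,0,np.float64(0.0)]],[[2.0,3.3,0.6],[0,0,np.float64(-0.0)]]] 9
end [ 619.8 -164.8  190.1] -102.2
```

Call:
drive_tool:
  deltas:
    - [[2.2, 3.2, 0.6], [0, 0, 0]]
    - [[2.1, 3.2, 0.6], [0, 0, 0]]
    - [[2.2, 3.2, 0.6], [0, 0, -1]]
    - [[2.1, 3.3, 0.7], [0, 0, 0]]
    - [[2.1, 3.2, 0.6], [0, 0, 0]]
    - [[2.0, 3.3, 0.6], [0, 0, 0]]
    - [[2.1, 3.2, 0.6], [0, 0, -1]]
    - [[2.1, 3.3, 0.6], [0, 0, 0]]
    - [[2.0, 3.3, 0.6], [0, 0, 0]]
    - [[0, 0, 0], [0, 0, 0]]
    - [[0, 0, 0], [0, 0, 0]]
    - [[0, 0, 0], [0, 0, 0]]
  claw: 8.54

```text
clock: 8.1
position: [620.0, -164.1, 190.4]
ee_rot: [0.994, -0.106, -0.001, -0.0]
contact_force: [-0.1, -0.3, 1.1]
gripper_width: 85.3
grasp_force: 0.0
```

```bash
python3 - <<'E'
from h import *
import pickle
c=cam("wrist");pickle.dump(c,open("w3.pkl","wb"));save("pics/w3.png",c[0])
s=arm.read_state();print(s["clock"],s["position"],yaw(s["ee_rot"]),s["gripper_width"])
print(proj(c,(680,-180,0)),proj(c,(680,-180,22)))
w1=pickle.load(open("w1.pkl","rb"))
def ell(c,uv,r):
    x,y=map(int,uv);m=np.zeros(c[0].shape[:2],np.uint8);sl=np.s_[max(0,y-r):y+r,max(0,x-r):x+r];im=c[0][sl].astype(int)
    m[sl]=((im.max(2)-im.min(2)<50)&(im.min(2)>90))
    cs=max(cv2.findContours(m,0,2)[0],key=cv2.contourArea);return cs,cv2.fitEllipse(cs),cv2.boundingRect(cs)
for n,k in(("w1",w1),("w3",c)):
    cs,e,b=ell(k,proj(k,(680,-180,15)),45 if n=="w1" else 75);print(n,e,b)
E
```

```text
8.15 [ 620.18298599 -163.75863809  190.93677929] -102.17092693385037 85.41807928357275
[321.41478391 131.38695213] [321.62145373 132.8166016 ]
w1 ((574.873046875, 361.5702819824219), (57.61774826049805, 68.30912780761719), 100.76199340820312) (540, 332, 71, 60)
w3 ((322.39080810546875, 133.87091064453125), (77.59471893310547, 80.15898132324219), 4.518588542938232) (284, 94, 78, 81)
```

View pics/w3.png

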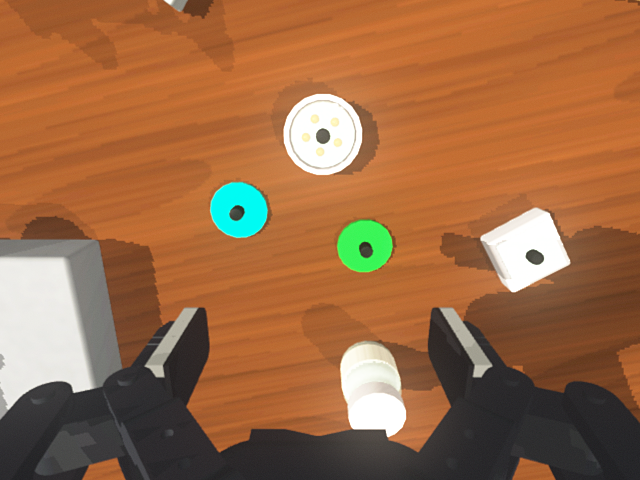

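The dish, with its lid on, is centred at (322,134) with its lid knob at (323,136). The teal disc is at (240,210), the green one at (365,246) and the tin at (527,250), all clear of the finger line.

```bash
python3 - <<'E'
from h import *
import pickle
C=pickle.load(open("c0.pkl","rb"));w1=pickle.load(open("w1.pkl","rb"));w3=pickle.load(open("w3.pkl","rb"))
t,s=C["top"],C["scene"]
e3=(322.39,133.87)
print("rim z22",onplane(w3,e3,22), onplane(w3,e3,15))
for n,c,u in(("top",t,(373.9,182.7)),("scene",s,(311,374.2)),("w1",w1,(574.9,361.6))):print(n,tri(w3,e3,c,u))
# lid knob
def knob(c,uv,r):
    x,y=uv;m=(c[0][y-r:y+r,x-r:x+r].max(2)<70).astype(np.uint8);n,_,st,ce=cv2.connectedComponentsWithStats(m);i=1+np.argmax(st[1:,4]);return ce[i]+[x-r,y-r],st[i]
k3,k1=knob(w3,(323,136),14),knob(w1,(584,370),12);ks=knob(s,(311,371),8);print(k3,k1,ks)
print("lidknob",tri(w3,k3[0],w1,k1[0]),tri(w3,k3[0],s,ks[0]))
print("diam mm",79*np.dot(np.array([680,-180,22])-w3[3],w3[2][:,2])/w3[1][0,0])
print("jar",onplane(w3,(380,410),75))
E
```

```text
rim z22 [ 679.08680408 -180.42460369   22.        ] [ 678.69230478 -180.41096516   15.        ]
top (array([ 678.96546797, -180.41730086,   19.82987572]), np.float64(0.006444727832465669))
scene (array([ 679.19535048, -179.49499887,   12.9144055 ]), np.float64(2.205077928551272))
w1 (array([ 678.51930879, -180.40412636,   11.89337599]), np.float64(0.004448834170512484))Traceback (most recent call last):
  File "<stdin>", line 11, in <module>
  File "<stdin>", line 10, in knob
    return _wrapfunc(a, 'argmax', axis=axis, out=out, **kwds)
    return bound(*args, **kwds)
ValueError: attempt to get argmax of an empty sequence
```

```bash
python3 - <<'E'
from h import *
e=plan([(679,-180.4,190,-102.4,35),(679,-180.4,60,-102.4,35),(679,-180.4,0,-102.4,15)])
E
```

```text
[[[3.1,0.2,0.0],[0,0,np.float64(0.0)]],[[3.0,0.2,0.1],[0,0,np.float64(0.0)]]] 2
[[[0.0,0,3.2],[0,0,np.float64(0.0)]],[[0.0,0,3.3],[0,0,np.float64(0.0)]],[[0.0,0,3.2],[0,0,np.float64(0.0)]],[[0.0,0,3.3],[0,0,np.float64(0.0)]]] 4
[[[0.0,0,1.5],[0,0,np.float64(0.0)]],[[0.0,0,1.5],[0,0,np.float64(0.0)]],[[0.0,0,1.5],[0,0,np.float64(0.0)]],[[0.0,0,1.5],[0,0,np.float64(0.0)]]] 4
end [ 6.790e+02 -1.805e+02 -1.000e-01] -102.2
```

Call:
drive_tool:
  deltas:
    - [[3.1, 0.2, 0], [0, 0, 0]]
    - [[3.0, 0.2, 0.1], [0, 0, 0]]
    - [[0, 0, 0], [0, 0, 0]]
    - [[0, 0, 3.2], [0, 0, 0]]
    - [[0, 0, 3.3], [0, 0, 0]]
    - [[0, 0, 3.2], [0, 0, 0]]
    - [[0, 0, 3.3], [0, 0, 0]]
    - [[0, 0, 0], [0, 0, 0]]
    - [[0, 0, 0], [0, 0, 0]]

```text
clock: 9.05
position: [679.3, -180.9, 61.0]
ee_rot: [0.994, -0.106, -0.0, 0.0]
contact_force: [0.4, -0.6, 1.1]
gripper_width: 85.4
grasp_force: 0.0
```

Call:
drive_tool:
  deltas:
    - [[0, 0, 1.5], [0, 0, 0]]
    - [[0, 0, 1.5], [0, 0, 0]]
    - [[0, 0, 1.5], [0, 0, 0]]
    - [[0, 0, 1.3], [0, 0, 0]]
    - [[0, 0, 0], [0, 0, 0]]
    - [[0, 0, 0], [0, 0, 0]]
    - [[0, 0, 0], [0, 0, 0]]

```text
clock: 9.75
position: [679.9, -181.7, 2.9]
ee_rot: [0.994, -0.106, 0.001, 0.0]
contact_force: [0.1, -0.5, 0.8]
gripper_width: 85.5
grasp_force: 0.0
```

```bash
python3 - <<'E'
from h import *
import pickle
c=cam("wrist");pickle.dump(c,open("w4.pkl","wb"));save("pics/w4.png",c[0])
s=arm.read_state();print(s["clock"],s["position"],yaw(s["ee_rot"]),s["gripper_width"],s["contact_force"])
print(proj(c,(679,-180.4,22)),proj(c,s["position"]))
E
```

```text
9.8 [ 679.93809072 -181.73691008    3.16656645] -102.22888944809165 85.0083709342625 [-0.30790006 -0.58426318  0.50234043]
[314.38362849 335.27199039] [317.47605388 307.82455766]
```

View pics/w4.png

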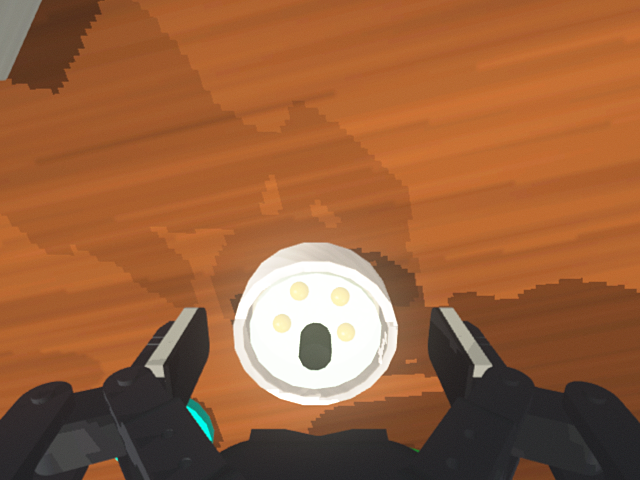

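The rim is centred at about (316,332), midway between the pads (inner edges at columns 207 and 428), and the lid is seated. I'll lower slightly and close.

Call:
drive_tool:
  deltas:
    - [[0, 0, 0.2], [0, 0, 0]]
    - [[0, 0, 0.2], [0, 0, 0]]
    - [[0, 0, 0], [0, 0, 0]]

```text
clock: 10.1
position: [679.1, -181.5, -1.8]
ee_rot: [0.994, -0.107, -0.0, -0.0]
contact_force: [0.2, 0.3, -0.2]
gripper_width: 85.3
grasp_force: 0.0
```

Call:
drive_tool:
  deltas:
    - [[0, 0, 0], [0, 0, 0]]
    - [[0, 0, 0], [0, 0, 0]]
    - [[0, 0, 0], [0, 0, 0]]
    - [[0, 0, 0], [0, 0, 0]]
    - [[0, 0, 0], [0, 0, 0]]
    - [[0, 0, 0], [0, 0, 0]]
    - [[0, 0, 0], [0, 0, 0]]
  claw: 5.6

```text
clock: 10.8
position: [679.9, -181.6, -0.8]
ee_rot: [0.994, -0.106, 0.001, 0.0]
contact_force: [0.2, -0.1, 4.8]
gripper_width: 60.4
grasp_force: 65.5
```

Call:
drive_tool:
  deltas:
    - [[0, 0, -0.1], [0, 0, 0]]
    - [[0, 0, -0.2], [0, 0, 0]]
    - [[0, 0, -0.4], [0, 0, 0]]
    - [[0, 0, -0.8], [0, 0, 0]]
    - [[0, 0, -1.2], [0, 0, 0]]
    - [[0, 0, -1.2], [0, 0, 0]]
    - [[0, 0, -0.8], [0, 0, 0]]
    - [[0, 0, -0.3], [0, 0, 0]]
    - [[0, 0, 0], [0, 0, 0]]
    - [[0, 0, 0], [0, 0, 0]]

```text
clock: 11.8
position: [678.9, -181.5, 48.0]
ee_rot: [0.994, -0.107, -0.0, -0.0]
contact_force: [0.3, -1.0, -2.7]
gripper_width: 60.0
grasp_force: 65.0
```

```bash
python3 - <<'E'
from h import *
import pickle
c=cam("wrist");pickle.dump(c,open("w5.pkl","wb"));save("pics/w5.png",cv2.resize(c[0],(400,300)))
s=arm.read_state();print(s["clock"],s["position"],yaw(s["ee_rot"]),s["gripper_width"],s["contact_force"],s["grasp_force"])
w4=pickle.load(open("w4.pkl","rb"))
for k in(w4,c):
    im=k[0][225:420,228:405].astype(int);m=((im.max(2)-im.min(2)<70)&(im.min(2)>110)).astype(np.uint8);cs=max(cv2.findContours(m,0,2)[0],key=cv2.contourArea);b=cv2.boundingRect(cs);print(b[0]+228,b[1]+225,b[2:])
e=plan([(679.5,-180,130,-102.4,100)])
e=plan([(650,-60,220,-102.4,20),(600,170,220,-102.4,30),(585.3,235,220,-102.4,15)],start=e)
E
```

```text
11.85 [ 678.77813279 -181.51081707   47.73853842] -102.24850504217144 59.9114830073215 [-0.00230111 -0.88944628 -2.18514278] 64.96281869709492
233 242 (165, 163)
235 245 (167, 166)
[[[0.0,-0.2,-8.2],[0,0,np.float64(0.0)]]] 1
end [ 679.2 -179.6  129.7] -102.2
[[[-0.7,-1.4,-1.1],[0,0,np.float64(0.0)]],[[-0.6,-1.4,-1.2],[0,0,np.float64(0.0)]],[[-0.7,-1.3,-1.1],[0,0,np.float64(0.0)]],[[-0.7,-1.4,-1.1],[0,0,np.float64(0.0)]],[[-0.7,-1.4,-1.1],[0,0,np.float64(0.0)]],[[-0.6,-1.4,-1.2],[0,0,np.float64(0.0)]],[[-0.7,-1.4,-1.1],[0,0,np.float64(0.0)]],[[-0.7,-1.4,-1.1],[0,0,np.float64(0.0)]]] 8
[[[-1.2,-2.7,-0.0],[0,0,np.float64(0.0)]],[[-1.2,-2.6,-0.0],[0,0,np.float64(0.0)]],[[-1.3,-2.7,-0.0],[0,0,np.float64(0.0)]],[[-1.2,-2.7,-0.0],[0,0,np.float64(0.0)]],[[-1.2,-2.7,-0.0],[0,0,np.float64(0.0)]],[[-1.2,-2.6,-0.0],[0,0,np.float64(0.0)]],[[-1.2,-2.7,-0.0],[0,0,np.float64(0.0)]],[[-1.3,-2.7,-0.0],[0,0,np.float64(0.0)]]] 8
[[[-0.6,-1.2,-0.0],[0,0,np.float64(0.0)]],[[-0.5,-1.2,-0.0],[0,0,np.float64(0.0)]],[[-0.6,-1.2,-0.0],[0,0,np.float64(0.0)]],[[-0.5,-1.2,-0.0],[0,0,np.float64(0.0)]],[[-0.6,-1.2,-0.0],[0,0,np.float64(0.0)]]] 5
end [585.  234.9 219.7] -102.2
```

View pics/w5.png

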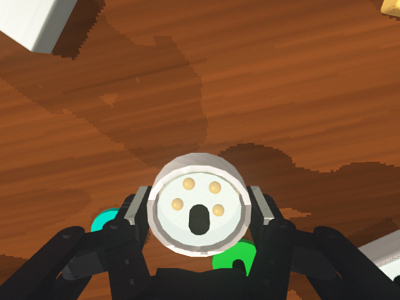

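The dish is held level at (200,208) in the half-size view, with the lid seated. The measured load of 2–3 N fits the dish.

Call:
drive_tool:
  deltas:
    - [[0, 0, -0.4], [0, 0, 0]]
    - [[0, 0, -0.8], [0, 0, 0]]
    - [[0, 0, -1.2], [0, 0, 0]]
    - [[0, 0, -1.6], [0, 0, 0]]
    - [[0, 0, -1.6], [0, 0, 0]]
    - [[-0.2, -0.4, -1.6], [0, 0, 0]]
    - [[-0.4, -0.8, -1.2], [0, 0, 0]]
    - [[-0.6, -1.2, -1.2], [0, 0, 0]]
    - [[-0.7, -1.4, -1.1], [0, 0, 0]]
    - [[-0.7, -1.4, -1.1], [0, 0, 0]]
    - [[-0.7, -1.4, -1.1], [0, 0, 0]]
    - [[-0.7, -1.4, -1.1], [0, 0, 0]]

```text
clock: 13.05
position: [656.6, -93.2, 189.1]
ee_rot: [0.994, -0.106, -0.0, -0.0]
contact_force: [0.7, -0.2, -1.5]
gripper_width: 60.0
grasp_force: 65.0
```

Call:
drive_tool:
  deltas:
    - [[-0.8, -1.7, -1.1], [0, 0, 0]]
    - [[-0.9, -2.0, -1.1], [0, 0, 0]]
    - [[-1.0, -2.3, -0.6], [0, 0, 0]]
    - [[-1.2, -2.5, -0.3], [0, 0, 0]]
    - [[-1.2, -2.7, 0], [0, 0, 0]]
    - [[-1.2, -2.7, 0], [0, 0, 0]]
    - [[-1.2, -2.7, 0], [0, 0, 0]]
    - [[-1.2, -2.7, 0], [0, 0, 0]]
    - [[-1.0, -2.3, 0], [0, 0, 0]]
    - [[-0.8, -1.9, 0], [0, 0, 0]]
    - [[-0.7, -1.5, 0], [0, 0, 0]]
    - [[-0.5, -1.1, 0], [0, 0, 0]]

```text
clock: 14.25
position: [597.5, 186.5, 219.6]
ee_rot: [0.994, -0.106, 0.0, -0.0]
contact_force: [0.6, 0.5, -1.5]
gripper_width: 60.3
grasp_force: 65.0
```

```bash
python3 - <<'E'
from h import *
s=arm.read_state();print(s["clock"],s["position"],yaw(s["ee_rot"]),s["gripper_width"],s["contact_force"])
plan([(585.3,235,s["position"][2],-102.4,15),(585.3,235,150,-102.4,10)])
E
```

```text
14.25 [597.50915152 186.54136417 219.59799459] -102.18103673544977 60.274587791516105 [ 0.5523284   0.525883   -1.45821756]
[[[-0.6,-1.1,0.0],[0,0,np.float64(0.0)]],[[-0.5,-1.1,0.0],[0,0,np.float64(0.0)]],[[-0.6,-1.2,0.0],[0,0,np.float64(0.0)]],[[-0.5,-1.1,0.0],[0,0,np.float64(0.0)]]] 4
[[[0,0.0,1.0],[0,0,np.float64(0.0)]],[[0,0.0,1.0],[0,0,np.float64(0.0)]],[[0,0.0,1.0],[0,0,np.float64(0.0)]],[[0,0.0,1.0],[0,0,np.float64(0.0)]],[[0,0.0,1.0],[0,0,np.float64(0.0)]],[[0,0.0,1.0],[0,0,np.float64(0.0)]],[[0,0.0,1.0],[0,0,np.float64(0.0)]]] 7
end [585.5 235.2 149.6] -102.2
```

Call:
drive_tool:
  deltas:
    - [[-0.6, -1.1, 0], [0, 0, 0]]
    - [[-0.5, -1.1, 0], [0, 0, 0]]
    - [[-0.5, -1.0, 0], [0, 0, 0]]
    - [[-0.3, -0.8, 0], [0, 0, 0]]
    - [[-0.2, -0.4, 0], [0, 0, 0]]
    - [[0, 0, 0], [0, 0, 0]]
    - [[0, 0, 0.5], [0, 0, 0]]
    - [[0, 0, 1], [0, 0, 0]]
    - [[0, 0, 1], [0, 0, 0]]
    - [[0, 0, 1], [0, 0, 0]]
    - [[0, 0, 0.5], [0, 0, 0]]
    - [[0, 0, 0], [0, 0, 0]]

```text
clock: 15.45
position: [586.4, 231.9, 177.8]
ee_rot: [0.994, -0.107, -0.001, 0.001]
contact_force: [-0.9, 0.6, -2.0]
gripper_width: 60.0
grasp_force: 65.0
```

```bash
python3 - <<'E'
from h import *
s=arm.read_state();print(s["clock"],s["position"],yaw(s["ee_rot"]),s["gripper_width"],s["contact_force"])
c=cam("scene");p=proj(c,(585,235,150)).astype(int);x,y=p;print(p)
save("pics/s6.png",cv2.resize(c[0][y-60:y+60,x-80:x+80],(640,480),interpolation=3))
w=cam("wrist")
import pickle;pickle.dump((c,w,p),open("c6.pkl","wb"))
im=w[0][225:420,228:405].astype(int)
plan([(585.1,235,150,-102.4,15)])
E
```

```text
15.45 [586.39832656 231.94831279 177.79109814] -102.25208431731285 60.00422479653322 [-0.87114761  0.63736005 -1.97806431]
[451 209]
[[[-0.1,-0.1,1.5],[0,0,np.float64(0.0)]],[[-0.2,-0.1,1.4],[0,0,np.float64(0.0)]]] 2
end [584.7 235.  150.4] -102.2
```

View pics/s6.png

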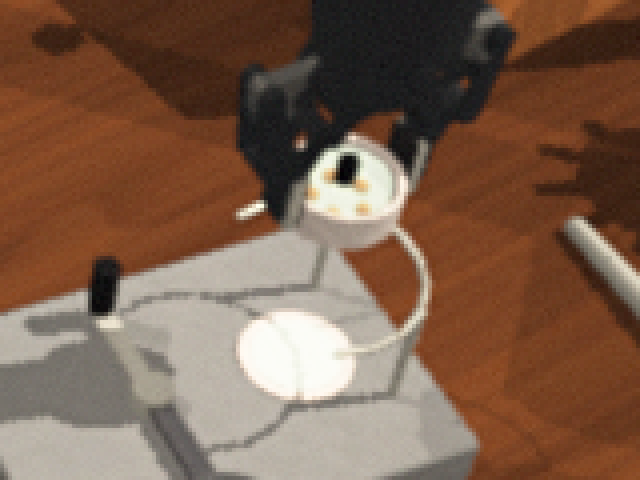

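The scene view shows the lidded dish level above the hoop, the fingers inside it and the shutter open with the window clear. I'll check the dish's offset in the grip, then go down.

```bash
python3 - <<'E'
from h import *
import pickle
w5=pickle.load(open("w5.pkl","rb"))
for u in((319,336),(319,340)):
    d=onplane(w5,u,48+1+22)-np.array([678.8,-181.5,71]);a=np.radians(-102.2);print("dish-TCP world",d,"tool x,y",d@[-np.sin(a),np.cos(a),0],d@[np.cos(a),np.sin(a),0])
plan([(585.1,235,150,-102.4,10)])
E
```

```text
dish-TCP world [ 1.00903636 -0.85965108  0.        ] tool x,y 1.167913765726977 0.6270022246077452
dish-TCP world [-0.62334614 -0.50630193  0.        ] tool x,y -0.5022742767659429 0.6265960469021816
[[[-0.1,-0.1,1.0],[0,0,np.float64(0.0)]],[[-0.1,0,1.0],[0,0,np.float64(0.0)]],[[-0.1,-0.1,0.9],[0,0,np.float64(0.0)]]] 3
end [584.7 235.  150.4] -102.2
```

Call:
drive_tool:
  deltas:
    - [[-0.1, -0.1, 0.7], [0, 0, 0]]
    - [[0, -0.1, 1.0], [0, 0, 0]]
    - [[-0.1, -0.1, 1.0], [0, 0, 0]]
    - [[0, 0, 1.0], [0, 0, 0]]
    - [[0, 0, 0.8], [0, 0, 0]]
    - [[0, 0, 0.5], [0, 0, 0]]
    - [[0, 0, 0.2], [0, 0, 0]]
    - [[0, 0, 0], [0, 0, 0]]
    - [[0, 0, 0], [0, 0, 0]]
    - [[0, 0, 0], [0, 0, 0]]

```text
clock: 16.55
position: [585.9, 235.9, 127.9]
ee_rot: [0.994, -0.107, 0.0, -0.0]
contact_force: [-0.3, 0.9, -1.0]
gripper_width: 60.3
grasp_force: 65.0
```

Call:
drive_tool:
  deltas:
    - [[0, 0, 0], [0, 0, 0]]

```text
clock: 16.65
position: [585.8, 235.8, 127.8]
ee_rot: [0.994, -0.107, 0.0, -0.0]
contact_force: [-0.4, 0.4, -2.2]
gripper_width: 60.2
grasp_force: 65.0
```

Call:
drive_tool:
  deltas:
    - [[0, 0, 0], [0, 0, 0]]

```text
clock: 16.75
position: [585.7, 235.8, 127.6]
ee_rot: [0.994, -0.107, 0.0, -0.0]
contact_force: [-0.7, -0.2, -1.8]
gripper_width: 60.1
grasp_force: 65.0
```

Call:
drive_tool:
  deltas:
    - [[0, 0.05, 0.2], [0, 0, 0]]
    - [[0, 0, 0.15], [0, 0, 0]]
    - [[0, 0, 0], [0, 0, 0]]
    - [[0, 0, 0], [0, 0, 0]]
    - [[0, 0, 0], [0, 0, 0]]

```text
clock: 17.25
position: [585.5, 235.3, 123.8]
ee_rot: [0.994, -0.107, 0.0, 0.0]
contact_force: [-0.6, -0.0, -2.3]
gripper_width: 59.9
grasp_force: 65.0
```

```bash
python3 - <<'E'
from h import *
s=arm.read_state();print(s["clock"],s["position"],s["contact_force"])
c=cam("scene");t=cam("top")
# lid knob and rim seen by scene camera, check pose
print(proj(c,(585,235,159)),proj(c,(585,235,125)))
x,y=proj(c,(585,235,155)).astype(int);r=14
m=(c[0][y-r:y+r,x-r:x+r].max(2)<60).astype(np.uint8);n,_,st,ce=cv2.connectedComponentsWithStats(m);print([(ce[i]+[x-r,y-r],st[i].tolist()) for i in range(1,n) if st[i,4]>5])
col=c[0][:,:,:].astype(int)
u,v=proj(c,(585,235,125)).astype(int);print([col[k,u].tolist() for k in range(v-6,v+22,1)],v)
# expected lowest image row of bottom circle
a=np.linspace(0,6.28,90);print("bottom rows",max(proj(c,(585+31*np.cos(k),235+31*np.sin(k),125))[1] for k in a),max(proj(c,(585+31*np.cos(k),235+31*np.sin(k),128))[1] for k in a))
E
```

```text
17.25 [585.53788421 235.26468234 123.81177141] [-0.59049587 -0.03019948 -2.3432479 ]
[452.75285619 206.75772845] [449.68733586 217.67420468]
[(array([445.58035714, 200.65625   ]), [0, 0, 28, 25, 224]), (array([464.58333333, 201.        ]), [26, 4, 2, 7, 12]), (array([452.95238095, 208.28571429]), [13, 12, 5, 6, 21])]
[[205, 190, 150], [241, 244, 225], [244, 246, 234], [241, 242, 229], [240, 243, 229], [239, 240, 224], [234, 228, 193], [239, 217, 171], [239, 218, 188], [210, 191, 171], [162, 147, 135], [153, 140, 128], [161, 147, 132], [162, 146, 135], [161, 145, 134], [165, 149, 136], [200, 184, 171], [248, 240, 229], [253, 248, 239], [249, 248, 239], [249, 250, 242], [251, 252, 246], [252, 252, 247], [252, 252, 246], [252, 252, 247], [252, 252, 247], [251, 252, 246], [251, 252, 246]] 217
bottom rows 228.68115968623673 227.7452305406381
```

The position checks out: lid knob seen at (453,208) against about (452.6,208.5) predicted, and the dish's lower edge is where it should be. Now I'll hold.

Call:
drive_tool:
  deltas:
    - [[0, 0, 0], [0, 0, 0]]
    - [[0, 0, 0], [0, 0, 0]]
    - [[0, 0, 0], [0, 0, 0]]
    - [[0, 0, 0], [0, 0, 0]]
    - [[0, 0, 0], [0, 0, 0]]
    - [[0, 0, 0], [0, 0, 0]]
    - [[0, 0, 0], [0, 0, 0]]
    - [[0, 0, 0], [0, 0, 0]]
    - [[0, 0, 0], [0, 0, 0]]
    - [[0, 0, 0], [0, 0, 0]]
    - [[0, 0, 0], [0, 0, 0]]
    - [[0, 0, 0], [0, 0, 0]]

```text
clock: 18.55
position: [585.5, 235.3, 123.8]
ee_rot: [0.994, -0.107, -0.0, -0.0]
contact_force: [0.2, -0.1, -2.3]
gripper_width: 59.8
grasp_force: 65.0
```

Call:
drive_tool:
  deltas:
    - [[0, 0, 0], [0, 0, 0]]
    - [[0, 0, 0], [0, 0, 0]]
    - [[0, 0, 0], [0, 0, 0]]
    - [[0, 0, 0], [0, 0, 0]]
    - [[0, 0, 0], [0, 0, 0]]
    - [[0, 0, 0], [0, 0, 0]]
    - [[0, 0, 0], [0, 0, 0]]
    - [[0, 0, 0], [0, 0, 0]]
    - [[0, 0, 0], [0, 0, 0]]
    - [[0, 0, 0], [0, 0, 0]]
    - [[0, 0, 0], [0, 0, 0]]
    - [[0, 0, 0], [0, 0, 0]]

```text
clock: 19.75
position: [585.5, 235.3, 123.8]
ee_rot: [0.994, -0.107, 0.0, -0.0]
contact_force: [-0.3, -0.5, -1.7]
gripper_width: 60.1
grasp_force: 65.0
```

Call:
drive_tool:
  deltas:
    - [[0, 0, 0], [0, 0, 0]]
    - [[0, 0, 0], [0, 0, 0]]
    - [[0, 0, 0], [0, 0, 0]]
    - [[0, 0, 0], [0, 0, 0]]
    - [[0, 0, 0], [0, 0, 0]]
    - [[0, 0, 0], [0, 0, 0]]

```text
clock: 20.35
position: [585.5, 235.2, 123.8]
ee_rot: [0.994, -0.107, -0.0, 0.0]
contact_force: [-0.2, 0.6, -2.5]
gripper_width: 60.2
grasp_force: 65.0
```

Call:
drive_tool:
  deltas:
    - [[0, 0, -0.3], [0, 0, 0]]
    - [[0, 0, -0.6], [0, 0, 0]]
    - [[0, 0, -1], [0, 0, 0]]
    - [[0, 0, -1.4], [0, 0, 0]]
    - [[0, 0, -1.6], [0, 0, 0]]
    - [[0, 0, -1.6], [0, 0, 0]]
    - [[0, 0, -1.4], [0, 0, 0]]
    - [[0, 0, -1], [0, 0, 0]]
    - [[0, 0, -0.6], [0, 0, 0]]
    - [[0, 0, 0], [0, 0, 0]]

```text
clock: 21.35
position: [585.9, 235.5, 220.1]
ee_rot: [0.994, -0.107, 0.001, -0.001]
contact_force: [-0.3, 0.9, -1.8]
gripper_width: 60.4
grasp_force: 65.0
```

```bash
python3 - <<'E'
from h import *
s=arm.read_state();p=s["position"];print(s["clock"],p,yaw(s["ee_rot"]),s["contact_force"])
g=np.array([679.3,-181.6,p[2]])
plan([(*g,-102.4,500)]);
E
```

```text
21.35 [585.86951713 235.474732   220.14746337] -102.23458345977814 [-0.30677267  0.89441547 -1.8354053 ]
[[[18.0,38.8,0.0],[0,0,np.float64(0.0)]]] 1
end [ 679.6 -181.9  220.1] -102.2
```

Call:
drive_tool:
  deltas:
    - [[0.2, 0.4, 0], [0, 0, 0]]
    - [[0.4, 0.8, 0], [0, 0, 0]]
    - [[0.6, 1.2, 0], [0, 0, 0]]
    - [[0.7, 1.6, 0], [0, 0, 0]]
    - [[0.9, 2.0, 0], [0, 0, 0]]
    - [[1.0, 2.2, 0], [0, 0, 0]]
    - [[1.0, 2.2, 0], [0, 0, 0]]
    - [[1.0, 2.2, 0], [0, 0, 0]]
    - [[1.0, 2.2, 0], [0, 0, 0]]
    - [[1.0, 2.2, 0], [0, 0, 0]]
    - [[1.0, 2.2, 0], [0, 0, 0]]
    - [[1.0, 2.2, 0], [0, 0, 0]]

```text
clock: 22.55
position: [635.8, 2.7, 218.6]
ee_rot: [0.994, -0.107, -0.0, 0.0]
contact_force: [1.1, 0.3, -1.9]
gripper_width: 60.0
grasp_force: 65.0
```

Call:
drive_tool:
  deltas:
    - [[1.0, 2.2, 0], [0, 0, 0]]
    - [[1.0, 2.2, 0], [0, 0, 0]]
    - [[1.0, 2.2, 0], [0, 0, 0]]
    - [[1.0, 2.2, 0], [0, 0, 0]]
    - [[1.0, 2.2, 0], [0, 0, 0]]
    - [[0.9, 2.0, 0], [0, 0, 0]]
    - [[0.7, 1.6, 0], [0, 0, 0]]
    - [[0.6, 1.2, 0], [0, 0, 0]]
    - [[0.4, 0.8, 0], [0, 0, 0]]
    - [[0.4, 0.4, 0], [0, 0, 0]]
    - [[0.2, 0.4, 0], [0, 0, 0]]
    - [[0, 0, 0], [0, 0, 0]]

```text
clock: 23.75
position: [679.3, -182.1, 218.7]
ee_rot: [0.994, -0.107, -0.0, -0.0]
contact_force: [0.7, 0.4, -2.8]
gripper_width: 59.9
grasp_force: 65.0
```

Call:
drive_tool:
  deltas:
    - [[0, 0, 0.5], [0, 0, 0]]
    - [[0, 0, 1], [0, 0, 0]]
    - [[0, 0, 1.5], [0, 0, 0]]
    - [[0, 0, 2], [0, 0, 0]]
    - [[0, 0, 2.5], [0, 0, 0]]
    - [[0, 0, 2.5], [0, 0, 0]]
    - [[0, 0, 2.5], [0, 0, 0]]
    - [[0, 0, 2], [0, 0, 0]]
    - [[0, 0, 1.5], [0, 0, 0]]
    - [[0, 0, 1], [0, 0, 0]]
    - [[0, 0, 0.5], [0, 0, 0]]
    - [[0, 0, 0], [0, 0, 0]]

```text
clock: 24.95
position: [679.1, -182.0, 43.5]
ee_rot: [0.994, -0.107, -0.0, 0.0]
contact_force: [-0.4, -1.0, -1.5]
gripper_width: 60.6
grasp_force: 65.0
```

Call:
drive_tool:
  deltas:
    - [[0, 0, 0], [0, 0, 0]]
    - [[0, 0, 0], [0, 0, 0]]

```text
clock: 25.15
position: [679.9, -182.2, 45.0]
ee_rot: [0.994, -0.107, 0.001, 0.0]
contact_force: [-0.0, 0.3, -2.3]
gripper_width: 60.0
grasp_force: 65.0
```

Call:
drive_tool:
  deltas:
    - [[0, 0, 0], [0, 0, 0]]

```text
clock: 25.25
position: [679.7, -182.1, 44.8]
ee_rot: [0.994, -0.107, 0.001, -0.0]
contact_force: [0.5, 0.2, -1.6]
gripper_width: 60.2
grasp_force: 65.0
```

Call:
drive_tool:
  deltas:
    - [[0, -0.05, 0.5], [0, 0, 0]]
    - [[0, 0, 1.0], [0, 0, 0]]
    - [[0, 0, 1.0], [0, 0, 0]]
    - [[0, 0, 0.8], [0, 0, 0]]
    - [[0, 0, 0.5], [0, 0, 0]]
    - [[0, 0, 0.3], [0, 0, 0]]
    - [[0, 0, 0.1], [0, 0, 0]]
    - [[0, 0, 0], [0, 0, 0]]
    - [[0, 0, 0], [0, 0, 0]]

```text
clock: 26.15
position: [679.6, -181.6, 2.3]
ee_rot: [0.994, -0.107, 0.0, 0.0]
contact_force: [0.9, -0.2, -2.3]
gripper_width: 60.4
grasp_force: 65.0
```

Call:
drive_tool:
  deltas:
    - [[0, 0, 0.1], [0, 0, 0]]
    - [[0, 0, 0.1], [0, 0, 0]]
    - [[0, 0, 0], [0, 0, 0]]

```text
clock: 26.45
position: [679.2, -181.6, -0.3]
ee_rot: [0.994, -0.107, -0.0, -0.0]
contact_force: [-0.2, 0.2, -2.3]
gripper_width: 60.3
grasp_force: 65.0
```

Call:
drive_tool:
  deltas:
    - [[0, 0, 0.1], [0, 0, 0]]
    - [[0, 0, 0], [0, 0, 0]]

```text
clock: 26.65
position: [679.4, -181.6, -0.8]
ee_rot: [0.994, -0.107, 0.0, 0.0]
contact_force: [-0.7, -0.3, 0.1]
gripper_width: 60.0
grasp_force: 65.2
```

Touchdown: the load has gone from −2.3 to 0 N. Next I'll settle and release slowly.

Call:
drive_tool:
  deltas:
    - [[0, 0, 0.05], [0, 0, 0]]
    - [[0, 0, 0], [0, 0, 0]]

```text
clock: 26.85
position: [679.4, -181.6, -0.8]
ee_rot: [0.994, -0.107, 0.0, 0.0]
contact_force: [-2.1, 1.9, 4.1]
gripper_width: 60.1
grasp_force: 65.6
```

Call:
drive_tool:
  deltas:
    - [[0, 0, 0], [0, 0, 0]]
    - [[0, 0, 0], [0, 0, 0]]
    - [[0, 0, 0], [0, 0, 0]]
  claw: 6.6

```text
clock: 27.15
position: [679.4, -181.7, -1.9]
ee_rot: [0.994, -0.107, 0.0, 0.0]
contact_force: [-0.3, -0.6, 0.5]
gripper_width: 65.7
grasp_force: 0.0
```

Call:
drive_tool:
  deltas:
    - [[0, 0, 0], [0, 0, 0]]
    - [[0, 0, 0], [0, 0, 0]]
    - [[0, 0, 0], [0, 0, 0]]
    - [[0, 0, 0], [0, 0, 0]]
    - [[0, 0, -1], [0, 0, 0]]
    - [[0, 0, -2], [0, 0, 0]]
    - [[0, 0, -3], [0, 0, 0]]
    - [[0, 0, -4], [0, 0, 0]]
    - [[0, 0, -4], [0, 0, 0]]
    - [[0, 0, -4], [0, 0, 0]]
  claw: 8.4

```text
clock: 28.15
position: [679.1, -181.6, 181.0]
ee_rot: [0.994, -0.107, 0.0, 0.0]
contact_force: [0.6, -0.1, 0.1]
gripper_width: 84.0
grasp_force: 0.0
```

Call:
drive_tool:
  deltas:
    - [[-4, 0, 0], [0, 0, 0]]
    - [[-4, 0, 0], [0, 0, 0]]
    - [[0, 0, 0], [0, 0, 0]]
    - [[0, 0, 0], [0, 0, 0]]
    - [[0, 0, 0], [0, 0, 0]]

```text
clock: 28.65
position: [602.3, -164.8, 179.3]
ee_rot: [0.994, -0.107, 0.001, 0.0]
contact_force: [0.3, -0.2, -0.3]
gripper_width: 84.2
grasp_force: 0.0
```

```bash
python3 - <<'E'
from h import *
import pickle
c=cam("wrist");t=cam("top");s=arm.read_state();print(s["clock"],s["position"],s["contact_force"])
x,y=map(int,proj(c,(679,-180.4,15)));r=75
m=np.zeros(c[0].shape[:2],np.uint8);y0,x0=max(0,y-r),x-r;im=c[0][y0:y+r,x0:x+r].astype(int)
m[y0:y+r,x0:x+r]=(im.max(2)-im.min(2)<50)&(im.min(2)>90)
cs=max(cv2.findContours(m,0,2)[0],key=cv2.contourArea);e=cv2.fitEllipse(cs);print(e,onplane(c,e[0],22))
k=(c[0][y-25:y+25,x-25:x+25].max(2)<70).astype(np.uint8);n,_,st,ce=cv2.connectedComponentsWithStats(k)
print("lidknob",[(onplane(c,ce[i]+[x-25,y-25],34).round(1),st[i,4]) for i in range(1,n) if st[i,4]>20])
# change vs start in the top picture away from the arm: bystanders and shutter
a=pickle.load(open("c0.pkl","rb"))["top"][0].astype(int)
for n,(u,v) in dict(tin=(452,244),jar=(378,289),spool=(444,329)).items():print(n,np.abs(a[v-16:v+16,u-16:u+16]-t[0][v-16:v+16,u-16:u+16]).mean().round(1))
yw=-.217;X=np.array([np.cos(yw),np.sin(yw)]);H=np.array([566,146.3])
for d in(-65,90):P=H+X*d;u,v=proj(t,(*P,66 if d>0 else 95)).astype(int);print(d,u,v,t[0][v,u])
E
```

```text
28.75 [ 602.31309848 -164.78463746  178.45671473] [ 0.17967977 -0.00549109  0.10234891]
((318.100341796875, 111.74475860595703), (81.84123229980469, 85.80138397216797), 179.07949829101562) [ 678.97691599 -181.53436588   22.        ]
lidknob []
tin 28.4
jar 16.4
spool 23.4
-65 205 260 [58 56 54]
90 226 190 [97 95 90]
```

```bash
python3 - <<'E'
from h import *
import pickle
c=cam("wrist");s=cam("scene");w3=pickle.load(open("w3.pkl","rb"))
for k in(w3,c):
    x,y=map(int,proj(k,(679,-181,34)));g=k[0][y-20:y+20,x-20:x+20].max(2);m=(g<110).astype(np.uint8);n,_,st,ce=cv2.connectedComponentsWithStats(m)
    print("lidknob",[(onplane(k,ce[i]+[x-20,y-20],34).round(1),st[i,4]) for i in range(1,n) if st[i,4]>20])
a=pickle.load(open("c0.pkl","rb"))["scene"][0]
for n,(u,v,r) in dict(tin=(207,361,24),jar=(254,283,24),spool=(182,291,16)).items():
    f=lambda im:cv2.matchTemplate(im[v-r-10:v+r+10,u-r-10:u+r+10],a[v-r:v+r,u-r:u+r],cv2.TM_CCOEFF_NORMED);q=f(s[0]);print(n,np.array(cv2.minMaxLoc(q)[3])-10,q.max())
E
```

```text
lidknob [(array([ 678.1, -180.8,   34. ]), np.int32(126))]
lidknob [(array([ 677.9, -181.7,   34. ]), np.int32(158))]
tin [0 0] 0.97978276
jar [-6  2] 0.41560063
spool [0 0] 0.9669996
```

The lid is seated and the dish is back within about 1 mm, with the tin and spool unmoved. The jar is hidden by the arm, so I'll move away and check it.

Call:
drive_tool:
  deltas:
    - [[0, -3, -4], [0, 0, 0]]
    - [[0, -4, -3], [0, 0, 0]]
    - [[0, -4, 0], [0, 0, 0]]
    - [[0, -4, 0], [0, 0, 0]]
    - [[0, -4, 0], [0, 0, 0]]
    - [[0, -3, 0], [0, 0, 0]]
    - [[0, 0, 0], [0, 0, 0]]
    - [[0, 0, 0], [0, 0, 0]]
    - [[0, 0, 0], [0, 0, 0]]

```text
clock: 29.75
position: [647.8, 49.7, 248.0]
ee_rot: [0.994, -0.107, -0.0, 0.0]
contact_force: [-0.0, -0.1, 0.1]
gripper_width: 84.1
grasp_force: 0.0
```

```bash
python3 - <<'E'
from h import *
import pickle
s=cam("scene");t=cam("top");C0=pickle.load(open("c0.pkl","rb"))
def f(im,a,u,v,r):
    q=cv2.matchTemplate(im[v-r-10:v+r+10,u-r-10:u+r+10],a[v-r:v+r,u-r:u+r],cv2.TM_CCOEFF_NORMED);return np.array(cv2.minMaxLoc(q)[3])-10,q.max()
print("scene jar",f(s[0],C0["scene"][0],254,283,20),"top jar",f(t[0],C0["top"][0],378,289,16),"dish",f(s[0],C0["scene"][0],311,374,20))
E
```

```text
scene jar (array([0, 0]), np.float32(0.94287604)) top jar (array([0, 0]), np.float32(0.9752746)) dish (array([-1,  0]), np.float32(0.979048))
```

```bash
python3 -c "
from bench import arm
print(arm.job_done())"
```

```text
the job is handed in; nothing more can be done
None
```

The job is handed in: the shutter is open at its stop, the dish was held level over the window for about 3 s and set back within about 1 mm with its lid on, and the tin, jar and spool have not moved (about 30 s on the clock; the judge's verdict was not shown).

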